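# Release the copper electrode from its clamp holder

## Task

Two blue holders on the bench each have a flat electrode under a hinged clamp bar. On the one with the copper plate (red terminal block), swing the clamp bar up by its yellow ball knob until it stands nearly upright and leave it up; then, keeping the plate on the bed, slide the copper electrode out from beneath it by its red block, along the guides until it is up against the low stop at the open end. Leave the other electrode (dark grey plate, black block) where it is.

Things in the scene. Friction and masses are not known exactly. Their poses are not given: they have to be found in the camera images.
- holder_copper: Fixed blue holder with the copper plate, base 270 x 110 x 20 mm (x, y, z). Origin: centre of its underside, on the bench; z up; x along the bed, open end at -x, facing the robot within 12 degrees. Bed top at z = 20 mm. Guide rails 4 mm high, inner faces at y = +-27 mm, over the full length; stop at the -x end 4 mm high, inner face at x = -129 mm. The other holder is alike.
- clamp_copper (a joint): Its clamp bar's hinge, rad: 0 down, 1.57 upright, 1.75 end; stiff (2 N at the knob), stays where left. In the holder's frame the hinge line is parallel to x through y = 45, z = 34 mm. Bar 22 mm wide, centred on x = 85 mm. Yellow ball knob, 26 mm diameter, on an 8 mm neck at the -y end: centre x = 85, y = -68, z = 48 mm when down; swings up and over to +y.
- copper_grip (a point): Centre of the red block (22 x 20 x 40 mm in x, y, z) standing on the loose copper electrode (0.27 kg), axes as the holder's. Plate 120 x 46 x 6 mm, flat on the bed; the block's centre is 15 mm from the plate's -x end and 26 mm above its underside. In the holder's frame: z = 46 mm; x = -13 to 1 mm at the start, -114 mm when the plate touches the stop.
- steel_grip (a point): Centre of the black block of the other electrode (dark grey plate, same sizes), clamped in the second, identical holder: leave it.
Not all that is in view belongs to the job. Leave any turquoise look-alike of the part that bears copper_grip alone.

How it is judged:
By the outcome, as a careful person would: the job done as asked, in the order asked, and still so for the second after the job is handed in, with the robot touching nothing.
It also fails if it takes over 48 s, if anything falls off the work surface, if the arm or the gripper's body presses on something with over 40 N, if the wrist force passes 120 N, or if a joint passes its speed limit or range.

## Robot

A 6-joint arm with a two-finger parallel gripper is mounted at the origin on the work surface. World frame = base frame: x ahead of the robot, y to its left, z up, the work surface at z = 0. Lengths are in m, angles in rad, forces in N, time in s.
With the tool pointing down it reaches from about 0.375 to 0.975 m from the base axis. Payload 3.8 kg.
Tool frame: the origin (TCP) lies midway between the tips of the shut fingers; the grasp point (between the pads) lies 19 mm behind it; z points along the fingers, y is the line along which they close (so a half turn about z gives the same grasp; the last joint's range is limited). The gripper opens to 85 mm and grips with 20 to 120 N. Pads are 22 mm wide; open, the fingers measure 114 mm over their backs; the gripper's body (76 mm by 85 mm) begins 54 mm behind the grasp point. The pads swing forward as they close: fully open they stand 13 mm farther back than shut.
Start: joints at [-0.037, 0.264, 1.604, -0, 1.274, -0.037], TCP at [0.675, -0, 0.231] pointing down, gripper open.
Joint ranges: [-2.63, 2.63], [-0.94, 2.18], [0.31, 2.57], [-1.31, 4.45], [0, 2.66], [-2.55, 2.55]. Speed limits (rad/s): [2.57, 2.57, 3.14, 3.14, 3.14, 3.14].

## Interface

Orientations are given as a rotation vector (axis times angle).
In Python, from workcell import bot, imaging gives the robot as it stands.
- The arm moves only by the tool step_arm, never from a script. Its argument "series" is a list of rows, each an object of numbers: "grip": the closure, from -1 (fully open) to 1 (shut); "x", "y", "z": the shift along the tool's x, y, z normalised to -1 to 1, where 1 is 500 mm; "ax", "ay", "az": the turn, a rotation vector about the tool's x, y, z normalised to -1 to 1, where 1 is 30 degrees. A call has 1 to 12 rows; each row is the pose to reach, as a shift and turn from the pose commanded when the call began, along the tool's axes at that moment; what a row does not reach only later rows make up. A row lasts 1/10 s, in which the tool goes at most 50 mm and 8.59 degrees, less where a joint would pass 70% of its speed; a pose out of reach is approached as far as the arm can. A call with a number of a shift or a turn outside -1 to 1 is refused whole. A call with a gripper value outside its range is refused whole. The fingers move at their own pace and stop on an object; "force" is the grip in N (left out, the last holds). Time passes only in rows, so rows that repeat a pose let the fingers close. It gives the time, the measured TCP pose, the force, the opening and the grip force at its end, in the units of the state.
- bot.read_state(): the state, without advancing time (a new reading comes with each control period).
- imaging.read_camera(name): name is "scene" or "side" or "wrist"; returns a dict with "img" (400x640x3 uint8, red, green, blue), "fx", "fy", "cx", "cy" (pixels), "R" (3x3) and "t" (3): a world point X has camera coordinates R X + t. Camera axes: x right, y down, z forward; pixel columns grow to the right and rows downward; lengths in m; the calibration is good to about 2 mm. A picture is of the moment at which its call begins. There is no depth.
- bot.finish_job(): hands the job in; it is judged then, once.
The state is a dict: "time": time; "q": joint angles; "joint_vel": joint speeds; "joint_torque": joint torques, N m; "tool_pos": TCP position; "tcp_rot": TCP orientation; "wrist_force": force on the tool from outside, world axes, zero at the start; "torque": the same for the moment, N m; "width": opening from 0.0 (shut) to 1.0 (fully open); "grip_force": force on a finger pad.
Only numpy, scipy, OpenCV 4.12 (cv2) and the standard library are available. Lean on these libraries where they do the work, as an engineer would, in place of code of your own. Each camera call takes 0.05 s, during which the arm holds its last target. There are 200 camera calls.

## Working session

There is one attempt and no reset: what is moved stays moved. The work goes in short steps, Python scripts to look and compute and a tool call to move; the robot and the scene stay as the last step left them, time stands still between calls to the robot, and variables do not carry over. Pictures are saved under pics/ and viewed, at most 10 in all, crops included, and the job is handed in when it is done.

Besides the shell and the picture viewer there is one more tool, called after "Request:" as a command line: name --argument value ..., lists and objects as JSON in quotes. step_arm: Moves the arm, as the interface text tells. Scaled input: -1 to 1 covers 500 mm each way for a shift and 30 degrees each way for a turn. Its arguments: {"type":"object","properties":{"series":{"type":"array","items":{"type":"object","properties":{"grip":{"type":"number"},"x":{"type":"number","minimum":-1,"maximum":1},"y":{"type":"number","minimum":-1,"maximum":1},"z":{"type":"number","minimum":-1,"maximum":1},"ax":{"type":"number","minimum":-1,"maximum":1},"ay":{"type":"number","minimum":-1,"maximum":1},"az":{"type":"number","minimum":-1,"maximum":1}}}},"force":{"type":"number"}},"required":["series"]}

```bash
mkdir -p pics; python3 - <<'E'
from workcell import bot, imaging
import cv2, numpy as np, pickle
d={n:imaging.read_camera(n) for n in ("scene","side")}
pickle.dump(d,open("c0.pkl","wb"))
for n in d: cv2.imwrite(f"pics/{n}0.png",d[n]["img"][:,:,::-1]); print(n,d[n]["fx"],d[n]["cx"],d[n]["cy"],(-d[n]["R"].T@d[n]["t"]).round(3))
s=bot.read_state(); print(s["time"],s["tool_pos"],s["tcp_rot"],s["width"])
E
```

```text
scene 387.2142286864962 325.7210629535964 202.9317573963317 [ 0.939 -0.473  0.756]
side 446.0463590078118 324.3648355573746 197.40707437717796 [ 0.225 -0.692  0.898]
0.1 [6.74342535e-01 4.67279863e-05 2.30073716e-01] [-2.22034983e+00 -2.22038153e+00  2.16760955e-03] 0.999658216190792
```

View pics/scene0.png

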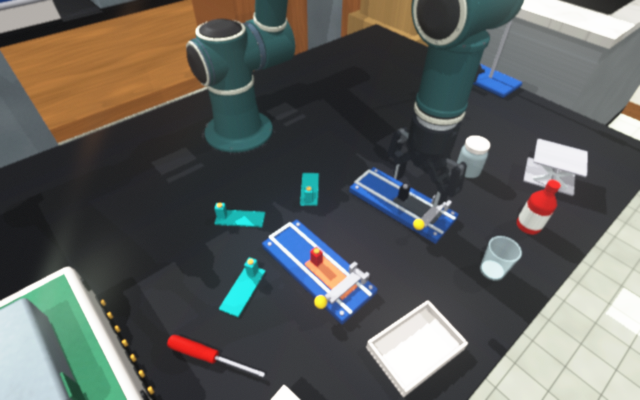

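View pics/side0.png

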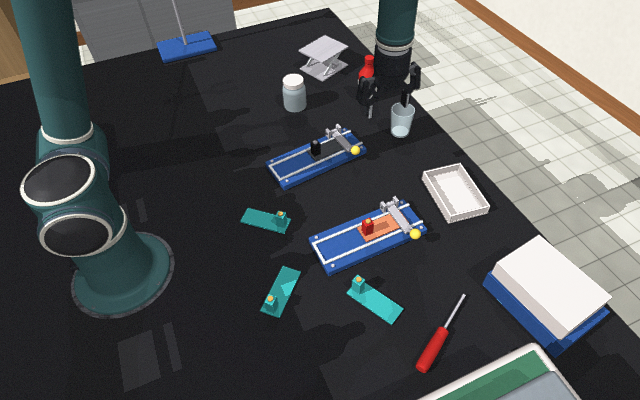

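The holder with the red block is at scene (320,270): red block at (316,256), knob at (320,301). In the side view the block is at (367,228) and the knob at (415,234). The other holder, at scene (403,200), has the black block and stays put. The three turquoise plates at scene (310,188), (240,216) and (245,285) are look-alikes. The target is the copper plate with the red block, and I'll confirm that in a crop while I measure.

```bash
cat > h.py <<'E'
import numpy as np, cv2
def ray(c,p):
    d=c["R"].T@np.array([(p[0]-c["cx"])/c["fx"],(p[1]-c["cy"])/c["fy"],1]); return -c["R"].T@c["t"], d/np.linalg.norm(d)
def plane(c,p,z):
    o,d=ray(c,p); return o+d*(z-o[2])/d[2]
def tri(cs,ps):
    A=0;b=0
    for c,p in zip(cs,ps):
        o,d=ray(c,p); P=np.eye(3)-np.outer(d,d); A=A+P; b=b+P@o
    X=np.linalg.solve(A,b)
    return X,[np.linalg.norm(np.cross(X-ray(c,p)[0],ray(c,p)[1]))*1e3 for c,p in zip(cs,ps)]
def mask(c,lo,hi,near,r):
    h=cv2.cvtColor(c["img"],cv2.COLOR_RGB2HSV); m=cv2.inRange(h,np.array(lo),np.array(hi))
    k=np.zeros_like(m); cv2.circle(k,near,r,255,-1); return m&k
def big(m):
    return max(cv2.findContours(m,cv2.RETR_EXTERNAL,cv2.CHAIN_APPROX_NONE)[0],key=cv2.contourArea)
def cen(m):
    M=cv2.moments(m,True); return (M["m10"]/M["m00"],M["m01"]/M["m00"]),M["m00"]
E
python3 - <<'E'
import pickle; from h import *
d=pickle.load(open("c0.pkl","rb")); cs=[d["scene"],d["side"]]
near={"knob":((320,301),(415,234)),"red":((316,256),(367,228)),"base":((320,270),(370,238))}
kn=[];rd=[];rects=[]
for i,c in enumerate(cs):
    p,a=cen(mask(c,(22,110,110),(36,255,255),near["knob"][i],12)); kn.append(p)
    h=mask(c,(0,190,60),(5,255,255),near["red"][i],18)|mask(c,(174,150,60),(180,255,255),near["red"][i],18); q,b=cen(h); rd.append(q)
    print("knob",p,a,"red",q,b, cv2.boundingRect(h))
    m=mask(c,(100,120,50),(125,255,255),near["base"][i],75)
    m=cv2.morphologyEx(m,cv2.MORPH_CLOSE,np.ones((7,7)))
    P=np.array([plane(c,x[0],.02)[:2] for x in big(m)])*1000
    r=cv2.minAreaRect(P.astype(np.float32)); print("base",r)
    x,y=near["base"][i]; cr=c["img"][y-60:y+60,x-65:x+75]
    rects.append(cv2.resize(cr[:,:,::-1],None,fx=2.8,fy=2.8,interpolation=cv2.INTER_CUBIC))
    # top-view rectification on z=.024
    g=np.array([[.5,-.3],[.9,-.3],[.9,.1],[.5,.1]])
print("knob",tri(cs,kn)); print("red",tri(cs,rd))
cv2.imwrite("pics/crop1.png",np.hstack(rects))
E
```

```text
knob (320.0, 301.9428571428571) 140.0 red (315.91509433962267, 257.4622641509434) 106.0 (311, 250, 11, 15)
base ((526.8333129882812, -156.38815307617188), (201.96640014648438, 117.39830780029297), 2.141082525253296)
knob (414.8279569892473, 233.4516129032258) 93.0 red (366.9448818897638, 227.2204724409449) 127.0 (362, 218, 12, 18)
base ((535.5128784179688, -157.28472900390625), (225.4095916748047, 119.42606353759766), 2.128025770187378)
knob (array([ 0.64919055, -0.21774407,  0.04908489]), [np.float64(1.0310319114647), np.float64(1.0310319114646398)])
red (array([ 0.55874038, -0.15164184,  0.04390149]), [np.float64(0.8069849108558882), np.float64(0.8069849108557979)])
```

View pics/crop1.png

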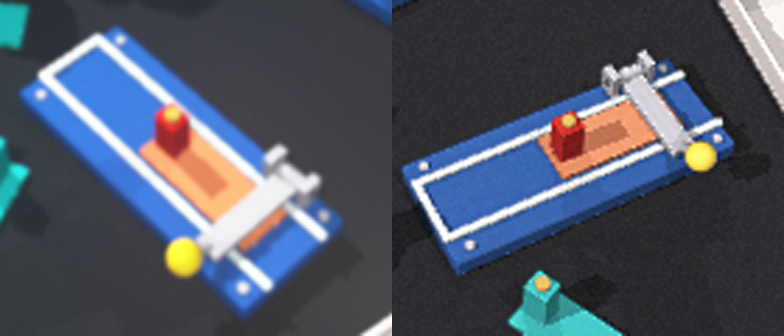

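The crop confirms the target: copper plate with the red block, knob at the near end of the clamp bar, holder yaw about 1.7°. The tool's y axis already lies along the holder's x, so I'll go above the knob, then down, then grip.

Request:
step_arm --series '[{"x":-0.435,"y":-0.052,"z":0.15,"az":-0.057,"grip":-1},{"x":-0.435,"y":-0.052,"z":0.15,"az":-0.057,"grip":-1},{"x":-0.435,"y":-0.052,"z":0.15,"az":-0.057,"grip":-1},{"x":-0.435,"y":-0.052,"z":0.15,"az":-0.057,"grip":-1},{"x":-0.435,"y":-0.052,"z":0.15,"az":-0.057,"grip":-1},{"x":-0.435,"y":-0.052,"z":0.15,"az":-0.057,"grip":-1},{"x":-0.435,"y":-0.052,"z":0.15,"az":-0.057,"grip":-1},{"x":-0.435,"y":-0.052,"z":0.2,"az":-0.057,"grip":-1},{"x":-0.435,"y":-0.052,"z":0.27,"az":-0.057,"grip":-1},{"x":-0.435,"y":-0.052,"z":0.34,"az":-0.057,"grip":-1},{"x":-0.435,"y":-0.052,"z":0.4,"az":-0.057,"grip":-1},{"x":-0.435,"y":-0.052,"z":0.4,"az":-0.057,"grip":-1}]' --force 25

```text
validation failed for argument at $.se...
```

Request:
step_arm --series '[{"grip":1},{"grip":1},{"grip":1},{"grip":1},{"grip":1},{"grip":1},{"grip":1},{"grip":1},{"grip":1},{"grip":1}]' --force 25

```text
validation failed for argument at $.se...
```

```bash
python3 - <<'E'
from workcell import bot, imaging
import cv2, numpy as np
im=[imaging.read_camera("side")["img"][150:320,300:530],imaging.read_camera("wrist")["img"]]
cv2.imwrite("pics/g1.png",np.hstack([cv2.resize(x,(395,300))[:,:,::-1] for x in im]))
E
```

```text
(no output)
```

View pics/g1.png

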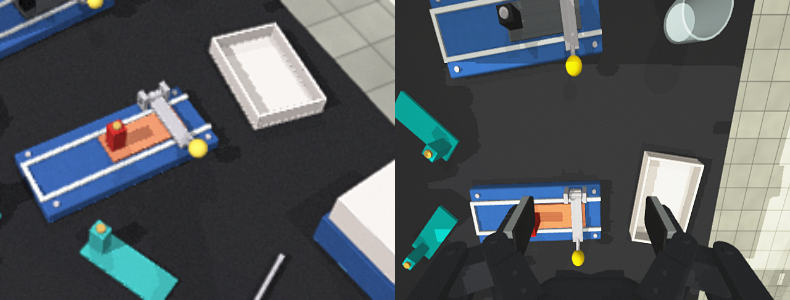

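Both calls were refused and nothing moved: the side view still shows the bar down and no gripper near it. I'll try a single complete row to find which form is accepted.

Request:
step_arm --series '[{"x":-0.1,"y":0.0,"z":0.0,"ax":0.0,"ay":0.0,"az":0.0,"grip":-1.0}]' --force 25

```text
time: 0.3
tool_pos: [0.6751, -0.0451, 0.2308]
tcp_rot: [-2.213, -2.227, -0.003]
wrist_force: [-0.0, -1.5, -0.7]
width: 0.999
grip_force: 0.0
```

Every key is needed in each row.

Request:
step_arm --series '[{"x":-0.335,"y":-0.052,"z":0.15,"ax":0,"ay":0,"az":-0.057,"grip":-1},{"x":-0.335,"y":-0.052,"z":0.15,"ax":0,"ay":0,"az":-0.057,"grip":-1},{"x":-0.335,"y":-0.052,"z":0.15,"ax":0,"ay":0,"az":-0.057,"grip":-1},{"x":-0.335,"y":-0.052,"z":0.15,"ax":0,"ay":0,"az":-0.057,"grip":-1},{"x":-0.335,"y":-0.052,"z":0.15,"ax":0,"ay":0,"az":-0.057,"grip":-1},{"x":-0.335,"y":-0.052,"z":0.15,"ax":0,"ay":0,"az":-0.057,"grip":-1},{"x":-0.335,"y":-0.052,"z":0.22,"ax":0,"ay":0,"az":-0.057,"grip":-1},{"x":-0.335,"y":-0.052,"z":0.28,"ax":0,"ay":0,"az":-0.057,"grip":-1},{"x":-0.335,"y":-0.052,"z":0.34,"ax":0,"ay":0,"az":-0.057,"grip":-1},{"x":-0.335,"y":-0.052,"z":0.4,"ax":0,"ay":0,"az":-0.057,"grip":-1},{"x":-0.335,"y":-0.052,"z":0.4,"ax":0,"ay":0,"az":-0.057,"grip":-1}]' --force 25

```text
time: 1.4
tool_pos: [0.6459, -0.2144, 0.0269]
tcp_rot: [-2.18, -2.251, 0.005]
wrist_force: [-1.2, 0.2, -0.1]
width: 1.002
grip_force: 0.0
```

Request:
step_arm --series '[{"x":0,"y":0,"z":0,"ax":0,"ay":0,"az":0,"grip":1},{"x":0,"y":0,"z":0,"ax":0,"ay":0,"az":0,"grip":1},{"x":0,"y":0,"z":0,"ax":0,"ay":0,"az":0,"grip":1},{"x":0,"y":0,"z":0,"ax":0,"ay":0,"az":0,"grip":1},{"x":0,"y":0,"z":0,"ax":0,"ay":0,"az":0,"grip":1},{"x":0,"y":0,"z":0,"ax":0,"ay":0,"az":0,"grip":1},{"x":0,"y":0,"z":0,"ax":0,"ay":0,"az":0,"grip":1},{"x":0,"y":0,"z":0,"ax":0,"ay":0,"az":0,"grip":1},{"x":0,"y":0,"z":0,"ax":0,"ay":0,"az":0,"grip":1},{"x":0,"y":0,"z":0,"ax":0,"ay":0,"az":0,"grip":1}]' --force 25

```text
time: 2.4
tool_pos: [0.6499, -0.2179, 0.0334]
tcp_rot: [2.187, 2.253, 0.001]
wrist_force: [-1.5, 1.0, 5.1]
width: 0.287
grip_force: 24.2
```

Knob gripped (about 24 mm opening). Next I'll swing it along the hinge arc, 5° per row, to 60°.

Request:
step_arm --series '[{"x":0.003,"y":0,"z":-0.02,"ax":0,"ay":0,"az":0,"grip":1},{"x":0.008,"y":0,"z":-0.039,"ax":0,"ay":0,"az":0,"grip":1},{"x":0.015,"y":0,"z":-0.058,"ax":0,"ay":0,"az":0,"grip":1},{"x":0.023,"y":0,"z":-0.076,"ax":0,"ay":0,"az":0,"grip":1},{"x":0.033,"y":0,"z":-0.093,"ax":0,"ay":0,"az":0,"grip":1},{"x":0.044,"y":0,"z":-0.109,"ax":0,"ay":0,"az":0,"grip":1},{"x":0.057,"y":0,"z":-0.125,"ax":0,"ay":0,"az":0,"grip":1},{"x":0.071,"y":0,"z":-0.139,"ax":0,"ay":0,"az":0,"grip":1},{"x":0.086,"y":0,"z":-0.152,"ax":0,"ay":0,"az":0,"grip":1},{"x":0.102,"y":0,"z":-0.163,"ax":0,"ay":0,"az":0,"grip":1},{"x":0.119,"y":0,"z":-0.173,"ax":0,"ay":0,"az":0,"grip":1},{"x":0.137,"y":0,"z":-0.182,"ax":0,"ay":0,"az":0,"grip":1}]' --force 40

```text
time: 3.6
tool_pos: [0.6472, -0.1484, 0.1227]
tcp_rot: [2.188, 2.254, 0.001]
wrist_force: [5.2, -1.7, -5.7]
width: 0.273
grip_force: 39.4
```

Request:
step_arm --series '[{"x":0.019,"y":0,"z":-0.007,"ax":0,"ay":0,"az":0,"grip":1},{"x":0.038,"y":0,"z":-0.012,"ax":0,"ay":0,"az":0,"grip":1},{"x":0.057,"y":0,"z":-0.016,"ax":0,"ay":0,"az":0,"grip":1},{"x":0.077,"y":0,"z":-0.018,"ax":0,"ay":0,"az":0,"grip":1},{"x":0.097,"y":0,"z":-0.018,"ax":0,"ay":0,"az":0,"grip":1},{"x":0.117,"y":0,"z":-0.016,"ax":0,"ay":0,"az":0,"grip":1},{"x":0.117,"y":0,"z":-0.016,"ax":0,"ay":0,"az":0,"grip":1},{"x":0.117,"y":0,"z":-0.016,"ax":0,"ay":0,"az":0,"grip":1},{"x":0.117,"y":0,"z":-0.016,"ax":0,"ay":0,"az":0,"grip":1}]' --force 40

```text
time: 4.5
tool_pos: [0.6451, -0.0909, 0.1303]
tcp_rot: [2.188, 2.254, -0.001]
wrist_force: [0.1, -0.0, -0.1]
width: -0.003
grip_force: 0.0
```

```bash
python3 - <<'E'
from workcell import bot, imaging
import cv2, numpy as np
im=[imaging.read_camera("side")["img"][120:290,300:530],imaging.read_camera("scene")["img"][170:340,220:450]]
cv2.imwrite("pics/g2.png",np.hstack([cv2.resize(x,(395,300))[:,:,::-1] for x in im]))
E
```

```text
(no output)
```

View pics/g2.png

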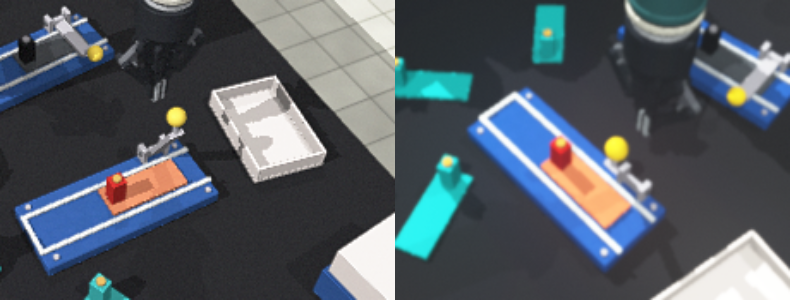

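The knob slipped out partway: the side view shows the shut fingers above and past it, and the bar only partly raised with its knob at about crop (176,117). I'll measure the bar angle.

```bash
python3 - <<'E'
from workcell import imaging; from h import *
cs=[imaging.read_camera(n) for n in ("scene","side")]
near=[(220+616*230/395,170+148*170/300),(300+176*230/395,120+117*170/300)]
ps=[cen(mask(c,(22,110,110),(36,255,255),tuple(int(v) for v in n),13)) for c,n in zip(cs,near)]
X,e=tri(cs,[p[0] for p in ps]); print(X,e)
a=np.radians(1.7); o=np.array([.5622,-.1523]); R=np.array([[np.cos(a),-np.sin(a)],[np.sin(a),np.cos(a)]])
l=R.T@(X[:2]-o); print(l, X[2], np.degrees(np.arctan2(X[2]-.034,.045-l[1]))-7.06)
E
```

```text
Traceback (most recent call last):
  File "h.py", line 18, in cen
    M=cv2.moments(m,True); return (M["m10"]/M["m00"],M["m01"]/M["m00"]),M["m00"]
                                   ~~~~~~~~^~~~~~~~~
ZeroDivisionError: float division by zero
```

```bash
cat > k.py <<'E'
from workcell import imaging; from h import *
def knob(near):
    cs=[imaging.read_camera(n) for n in ("scene","side")]
    ps=[cen(mask(c,(22,110,110),(36,255,255),tuple(int(v) for v in n),14)) for c,n in zip(cs,near)]
    X,e=tri(cs,[p[0] for p in ps]); a=np.radians(1.7); o=np.array([.5622,-.1523]); R=np.array([[np.cos(a),-np.sin(a)],[np.sin(a),np.cos(a)]])
    l=R.T@(X[:2]-o); print(ps,X,e,l, "phi",np.degrees(np.arctan2(X[2]-.034,.045-l[1]))-7.06)
E
python3 - <<'E'
from k import *
knob([(220+221*230/395,170+148*170/300),(300+176*230/395,120+117*170/300)])
E
```

```text
[((348.6144578313253, 253.66265060240963), 166.0), ((402.24528301886795, 185.87735849056602), 106.0)] [ 0.64622792 -0.14347147  0.14241708] [np.float64(0.16030108876058463), np.float64(0.16030108876060392)] [0.08425284 0.00633185] phi 63.31066107911684
```

The knob is at (646,-143,142) mm, so the bar stands at 63°. I'll finish with a push: shut fingers lowered on the knob's -y side, then moved towards +y.

Request:
step_arm --series '[{"x":0,"y":0,"z":-0.07,"ax":0,"ay":0,"az":0,"grip":1},{"x":0,"y":0,"z":-0.14,"ax":0,"ay":0,"az":0,"grip":1},{"x":0,"y":0,"z":-0.14,"ax":0,"ay":0,"az":0,"grip":1},{"x":-0.08,"y":0,"z":-0.14,"ax":0,"ay":0,"az":0,"grip":1},{"x":-0.16,"y":0,"z":-0.14,"ax":0,"ay":0,"az":0,"grip":1},{"x":-0.185,"y":0,"z":-0.14,"ax":0,"ay":0,"az":0,"grip":1},{"x":-0.185,"y":0,"z":-0.14,"ax":0,"ay":0,"az":0,"grip":1},{"x":-0.185,"y":0,"z":-0.08,"ax":0,"ay":0,"az":0,"grip":1},{"x":-0.185,"y":0,"z":-0.02,"ax":0,"ay":0,"az":0,"grip":1},{"x":-0.185,"y":0,"z":0.016,"ax":0,"ay":0,"az":0,"grip":1},{"x":-0.185,"y":0,"z":0.016,"ax":0,"ay":0,"az":0,"grip":1}]' --force 40

```text
time: 5.9
tool_pos: [0.645, -0.1805, 0.1178]
tcp_rot: [-2.182, -2.25, 0.005]
wrist_force: [-0.2, -0.4, -0.2]
width: 0.001
grip_force: 0.0
```

Request:
step_arm --series '[{"x":0.025,"y":0,"z":0,"ax":0,"ay":0,"az":0,"grip":1},{"x":0.05,"y":0,"z":0,"ax":0,"ay":0,"az":0,"grip":1},{"x":0.07,"y":0,"z":0,"ax":0,"ay":0,"az":0,"grip":1},{"x":0.09,"y":0,"z":0,"ax":0,"ay":0,"az":0,"grip":1},{"x":0.11,"y":0,"z":0,"ax":0,"ay":0,"az":0,"grip":1},{"x":0.125,"y":0,"z":0,"ax":0,"ay":0,"az":0,"grip":1},{"x":0.137,"y":0,"z":0,"ax":0,"ay":0,"az":0,"grip":1},{"x":0.137,"y":0,"z":0,"ax":0,"ay":0,"az":0,"grip":1},{"x":0.137,"y":0,"z":0,"ax":0,"ay":0,"az":0,"grip":1}]' --force 40

```text
time: 6.8
tool_pos: [0.647, -0.1134, 0.1259]
tcp_rot: [2.186, 2.253, 0.004]
wrist_force: [-3.8, 1.1, 13.5]
width: -0.004
grip_force: 6.5
```

Request:
step_arm --series '[{"x":-0.06,"y":0,"z":0,"ax":0,"ay":0,"az":0,"grip":1},{"x":-0.12,"y":0,"z":-0.03,"ax":0,"ay":0,"az":0,"grip":1},{"x":-0.12,"y":-0.08,"z":-0.1,"ax":0,"ay":0,"az":0,"grip":1},{"x":-0.12,"y":-0.16,"z":-0.1,"ax":0,"ay":0,"az":0,"grip":1},{"x":-0.12,"y":-0.16,"z":-0.1,"ax":0,"ay":0,"az":0,"grip":-1}]' --force 40

```text
time: 7.3
tool_pos: [0.5629, -0.1758, 0.1718]
tcp_rot: [-2.187, -2.25, 0.003]
wrist_force: [0.6, 1.2, -0.2]
width: 0.155
grip_force: 0.0
```

```bash
python3 - <<'E'
from workcell import bot, imaging
import cv2, numpy as np
im=[imaging.read_camera("side")["img"][120:290,300:530],imaging.read_camera("scene")["img"][170:340,220:450]]
cv2.imwrite("pics/g3.png",np.hstack([cv2.resize(x,(395,300))[:,:,::-1] for x in im]))
E
```

```text
(no output)
```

View pics/g3.png

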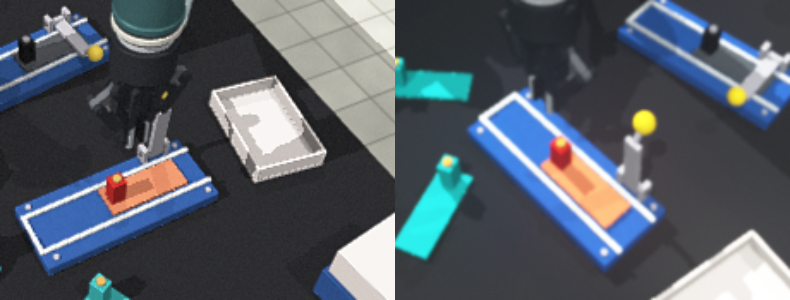

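The scene crop shows the bar upright with its knob at about (644,123). In the side crop the gripper hides the knob. Checking the angle by ray.

```bash
cat > ang.py <<'E'
from workcell import bot,imaging; from h import *
def ang():
    c=imaging.read_camera("scene"); p,a=cen(mask(c,(22,110,110),(36,255,255),(365,240),14))
    o,d=ray(c,p); t=np.radians(1.7); R=np.array([[np.cos(t),-np.sin(t)],[np.sin(t),np.cos(t)]])
    # local frame, meet plane x=.0845
    ol=R.T@(o[:2]-[.5622,-.1523]); dl=R.T@d[:2]; s=(.0845-ol[0])/dl[0]
    y=ol[1]+s*dl[1]; z=o[2]+s*d[2]; print(p,a,"knob y,z",y,z,"phi",np.degrees(np.arctan2(z-.034,.045-y))-7.06,"r",np.hypot(z-.034,.045-y))
E
python3 - <<'E'
from ang import *
ang(); s=bot.read_state(); print(s["tool_pos"],s["tcp_rot"],s["time"])
E
```

```text
(364.8988095238095, 238.92261904761904) 168.0 knob y,z 0.051365769818653484 0.1498577224668659 phi 86.08493818255947 r 0.11603247338824337
[ 0.56808827 -0.17624502  0.17251916] [2.18762297e+00 2.25395314e+00 1.56697414e-03] 7.45
```

The bar is up at about 86°. Now over to the red block, fingers open, down and grip.

Request:
step_arm --series '[{"x":0.05,"y":-0.017,"z":0,"ax":0,"ay":0,"az":0,"grip":-1},{"x":0.05,"y":-0.017,"z":0,"ax":0,"ay":0,"az":0,"grip":-1},{"x":0.05,"y":-0.017,"z":0,"ax":0,"ay":0,"az":0,"grip":-1},{"x":0.05,"y":-0.017,"z":0,"ax":0,"ay":0,"az":0,"grip":-1},{"x":0.05,"y":-0.017,"z":0,"ax":0,"ay":0,"az":0,"grip":-1},{"x":0.05,"y":-0.017,"z":0.06,"ax":0,"ay":0,"az":0,"grip":-1},{"x":0.05,"y":-0.017,"z":0.12,"ax":0,"ay":0,"az":0,"grip":-1},{"x":0.05,"y":-0.017,"z":0.18,"ax":0,"ay":0,"az":0,"grip":-1},{"x":0.05,"y":-0.017,"z":0.23,"ax":0,"ay":0,"az":0,"grip":-1},{"x":0.05,"y":-0.017,"z":0.26,"ax":0,"ay":0,"az":0,"grip":-1},{"x":0.05,"y":-0.017,"z":0.273,"ax":0,"ay":0,"az":0,"grip":-1},{"x":0.05,"y":-0.017,"z":0.273,"ax":0,"ay":0,"az":0,"grip":-1}]' --force 25

```text
time: 8.65
tool_pos: [0.5583, -0.1523, 0.0352]
tcp_rot: [-2.188, -2.253, 0.001]
wrist_force: [-1.0, -0.5, -0.1]
width: 1.005
grip_force: 0.0
```

Request:
step_arm --series '[{"x":0,"y":0,"z":0,"ax":0,"ay":0,"az":0,"grip":1},{"x":0,"y":0,"z":0,"ax":0,"ay":0,"az":0,"grip":1},{"x":0,"y":0,"z":0,"ax":0,"ay":0,"az":0,"grip":1},{"x":0,"y":0,"z":0,"ax":0,"ay":0,"az":0,"grip":1},{"x":0,"y":0,"z":0,"ax":0,"ay":0,"az":0,"grip":1},{"x":0,"y":0,"z":0,"ax":0,"ay":0,"az":0,"grip":1},{"x":0,"y":0,"z":0,"ax":0,"ay":0,"az":0,"grip":1},{"x":0,"y":0,"z":0,"ax":0,"ay":0,"az":0,"grip":1},{"x":0,"y":0,"z":0,"ax":0,"ay":0,"az":0,"grip":1}]' --force 25

```text
time: 9.55
tool_pos: [0.5593, -0.1523, 0.0366]
tcp_rot: [2.187, 2.253, 0.001]
wrist_force: [0.5, 1.2, 5.8]
width: 0.254
grip_force: 27.8
```

Request:
step_arm --series '[{"x":0,"y":-0.02,"z":0,"ax":0,"ay":0,"az":0,"grip":1},{"x":0,"y":-0.045,"z":0,"ax":0,"ay":0,"az":0,"grip":1},{"x":0,"y":-0.07,"z":0,"ax":0,"ay":0,"az":0,"grip":1},{"x":0,"y":-0.095,"z":0,"ax":0,"ay":0,"az":0,"grip":1},{"x":0,"y":-0.12,"z":0,"ax":0,"ay":0,"az":0,"grip":1},{"x":0,"y":-0.145,"z":0,"ax":0,"ay":0,"az":0,"grip":1},{"x":0,"y":-0.17,"z":0,"ax":0,"ay":0,"az":0,"grip":1},{"x":0,"y":-0.19,"z":0,"ax":0,"ay":0,"az":0,"grip":1},{"x":0,"y":-0.2,"z":0,"ax":0,"ay":0,"az":0,"grip":1},{"x":0,"y":-0.2,"z":0,"ax":0,"ay":0,"az":0,"grip":1},{"x":0,"y":-0.2,"z":0,"ax":0,"ay":0,"az":0,"grip":1}]' --force 25

```text
time: 10.65
tool_pos: [0.4577, -0.1555, 0.0366]
tcp_rot: [2.188, 2.254, -0.001]
wrist_force: [0.5, -1.1, 9.1]
width: 0.255
grip_force: 28.6
```

Request:
step_arm --series '[{"x":0,"y":-0.004,"z":0,"ax":0,"ay":0,"az":0,"grip":1},{"x":0,"y":-0.008,"z":0,"ax":0,"ay":0,"az":0,"grip":1},{"x":0,"y":-0.012,"z":0,"ax":0,"ay":0,"az":0,"grip":1},{"x":0,"y":-0.012,"z":0,"ax":0,"ay":0,"az":0,"grip":1},{"x":0,"y":-0.012,"z":0,"ax":0,"ay":0,"az":0,"grip":1}]' --force 25

```text
time: 11.15
tool_pos: [0.4527, -0.1558, 0.0366]
tcp_rot: [2.187, 2.253, 0.001]
wrist_force: [3.7, -0.7, 6.8]
width: 0.254
grip_force: 28.2
```

Request:
step_arm --series '[{"x":0,"y":-0.003,"z":0,"ax":0,"ay":0,"az":0,"grip":1},{"x":0,"y":-0.006,"z":0,"ax":0,"ay":0,"az":0,"grip":1},{"x":0,"y":-0.006,"z":0,"ax":0,"ay":0,"az":0,"grip":1},{"x":0,"y":-0.006,"z":0,"ax":0,"ay":0,"az":0,"grip":1}]' --force 25

```text
time: 11.55
tool_pos: [0.4498, -0.1559, 0.0366]
tcp_rot: [2.187, 2.253, 0.001]
wrist_force: [4.1, -0.4, 7.0]
width: 0.251
grip_force: 28.1
```

Request:
step_arm --series '[{"x":0,"y":-0.003,"z":0,"ax":0,"ay":0,"az":0,"grip":1},{"x":0,"y":-0.006,"z":0,"ax":0,"ay":0,"az":0,"grip":1},{"x":0,"y":-0.006,"z":0,"ax":0,"ay":0,"az":0,"grip":1},{"x":0,"y":-0.006,"z":0,"ax":0,"ay":0,"az":0,"grip":1}]' --force 25

```text
time: 11.95
tool_pos: [0.4483, -0.156, 0.0367]
tcp_rot: [2.185, 2.251, 0.004]
wrist_force: [8.4, 0.8, 3.7]
width: 0.252
grip_force: 27.6
```

Request:
step_arm --series '[{"x":0,"y":-0.003,"z":0,"ax":0,"ay":0,"az":0,"grip":1},{"x":0,"y":-0.003,"z":0,"ax":0,"ay":0,"az":0,"grip":1},{"x":0,"y":-0.003,"z":0,"ax":0,"ay":0,"az":0,"grip":1}]' --force 25

```text
time: 12.25
tool_pos: [0.4482, -0.156, 0.0367]
tcp_rot: [2.184, 2.248, 0.007]
wrist_force: [12.7, 1.6, -1.8]
width: 0.251
grip_force: 27.2
```

The plate is firmly against the stop: 12.7 N and no further travel. Release, rise and check.

Request:
step_arm --series '[{"x":0,"y":0.003,"z":0,"ax":0,"ay":0,"az":0,"grip":1},{"x":0,"y":0.003,"z":0,"ax":0,"ay":0,"az":0,"grip":-1},{"x":0,"y":0.003,"z":0,"ax":0,"ay":0,"az":0,"grip":-1},{"x":0,"y":0.003,"z":0,"ax":0,"ay":0,"az":0,"grip":-1},{"x":0,"y":0.003,"z":0,"ax":0,"ay":0,"az":0,"grip":-1},{"x":0,"y":0.003,"z":0,"ax":0,"ay":0,"az":0,"grip":-1},{"x":0,"y":0.003,"z":-0.05,"ax":0,"ay":0,"az":0,"grip":-1},{"x":0,"y":0.003,"z":-0.12,"ax":0,"ay":0,"az":0,"grip":-1},{"x":0,"y":0.003,"z":-0.2,"ax":0,"ay":0,"az":0,"grip":-1},{"x":0,"y":0.003,"z":-0.3,"ax":0,"ay":0,"az":0,"grip":-1},{"x":0,"y":0.003,"z":-0.4,"ax":0,"ay":0,"az":0,"grip":-1},{"x":0,"y":0.003,"z":-0.4,"ax":0,"ay":0,"az":0,"grip":-1}]' --force 25

```text
time: 13.45
tool_pos: [0.4511, -0.1574, 0.2444]
tcp_rot: [2.178, 2.244, 0.009]
wrist_force: [0.2, -0.5, -0.1]
width: 0.997
grip_force: 0.0
```

Request:
step_arm --series '[{"x":0.1,"y":0,"z":-0.1,"ax":0,"ay":0,"az":0,"grip":-1},{"x":0.2,"y":0,"z":-0.1,"ax":0,"ay":0,"az":0,"grip":-1},{"x":0.3,"y":0,"z":-0.1,"ax":0,"ay":0,"az":0,"grip":-1},{"x":0.4,"y":0,"z":-0.1,"ax":0,"ay":0,"az":0,"grip":-1},{"x":0.4,"y":0,"z":-0.1,"ax":0,"ay":0,"az":0,"grip":-1},{"x":0.4,"y":0,"z":-0.1,"ax":0,"ay":0,"az":0,"grip":-1}]' --force 25

```text
time: 14.05
tool_pos: [0.44, 0.0466, 0.2853]
tcp_rot: [-2.183, -2.259, 0.0]
wrist_force: [0.2, -0.4, 0.5]
width: 1.001
grip_force: 0.0
```

```bash
python3 - <<'E'
from ang import *
ang()
im=[imaging.read_camera("side")["img"][120:290,290:520],imaging.read_camera("scene")["img"][170:340,220:450]]
cv2.imwrite("pics/g4.png",np.hstack([cv2.resize(x,(395,300))[:,:,::-1] for x in im]))
E
```

```text
(364.8433734939759, 238.87951807228916) 166.0 knob y,z 0.051164216760232195 0.15017313365245644 phi 85.9773004303652 r 0.11633655724190325
```

View pics/g4.png

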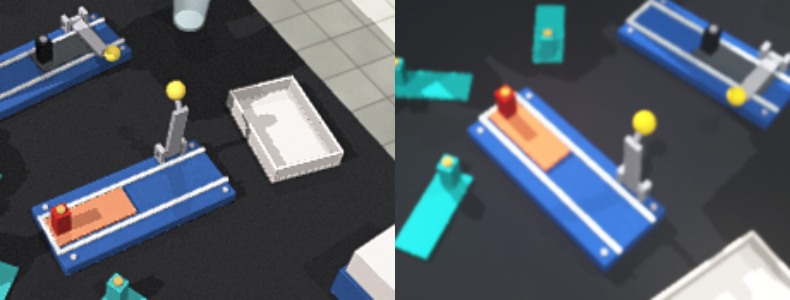

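Both views show the plate between the guides at the stop end (red block at side crop (60,218)), the bar upright and the other holder untouched. One numeric check before handing in.

```bash
python3 - <<'E'
from k import *
knob([(365,239),(290+176*230/395,120+90*170/300)])
cs=[imaging.read_camera(n) for n in ("scene","side")]
ps=[]
for c,n in zip(cs,[(284,230),(325,244)]):
    ps.append(cen(mask(c,(0,190,60),(5,255,255),n,18)|mask(c,(174,150,60),(180,255,255),n,18))[0])
X,e=tri(cs,ps); d=X-[.55874,-.15164,.0439]; print(ps,X,e,"travel",d*1e3)
E
```

```text
[((364.8562874251497, 238.92215568862275), 167.0), ((391.9306930693069, 170.74257425742573), 101.0)] [ 0.64475982 -0.09807042  0.14923029] [np.float64(0.047335610433515966), np.float64(0.047335610433390775)] [0.08413227 0.05175647] phi 86.29566607100124
[(283.8241758241758, 228.13186813186815), (325.01574803149606, 244.86614173228347)] [ 0.44734939 -0.15653771  0.04623524] [np.float64(0.07308545543124526), np.float64(0.07308545543123841)] travel [-111.3906056   -4.8977057    2.3352419]
```

```bash
python3 -c "
from workcell import bot
print(bot.finish_job())"
```

```text
the job is handed in; nothing more can be done
None
```

The job is handed in: the copper holder's clamp bar stands at about 86°, the copper electrode lies flat against the stop, and the grey electrode was left untouched; the knob slipped from the grip at about 63°, so I finished the swing by pushing it.

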